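# Unlock the parts chest's folding lid stay and shut the lid

### The job

The grey parts chest is propped open by the folding stay on its right side. Lift the stay's knee by its rubber-sleeved pin until it is well past the straight position and stays folded upwards, then push the lid down slowly and press it home on the rubber buffer inside the front wall, with about 15 N held for a moment and never more than 20 N, so that it stays bearing on the rubber. Let go, and leave the glass and the small carton behind the chest where they stand.

Things in the scene. Friction and masses are not known exactly. Their poses are not given: they have to be found in the camera images.
- chest: Open grey sheet-steel chest, fixed to the bench, 220 (x) by 220 (y) mm, rim 100 mm high. Origin at the centre of its underside; its x points from the front to the hinge side, y to its left; the stay is outside its right (-y) wall.
- knee_pin (a point): Grip point: middle of the level rubber-sleeved pin that sticks out sideways (along the chest's -y) from the knee of the folding stay, 58 mm outside the right wall. Sleeve 14 mm thick, 56 mm long, centred on this point. Moves with the knee: on a circle of 94 mm about stay_pivot, as built about 29 degrees above level from it (locked, sagging 8 mm below the straight line), and rises up and forward as the stay unlocks.
- stay_pivot (a point): Point on the axis (along the chest's y) of the stay's lower pivot on the chest's right side, in the same plane y as knee_pin. Two links of 94 mm each run from here to the knee and on to the lid. The parts turn in plain pivots.
- stay_knee (a joint): Fold of the stay's knee in rad: 0 locked (sagging on its stop), 0.17 straight, larger when folded upwards past centre. Light friction (about 3 N at the pin) keeps it where it is left; lift it some 30 mm along its circle, to about 0.6, so that the lid then moves easily. With the lid shut it reads about 1.5.
- lid (a joint): Lid angle in rad: 0 propped open (70 degrees above level), grows as it shuts; 1.22 would be flat on the rim. The stiff hinge holds the lid wherever it is left; moving it takes about 2 to 10 N at lid_press (most at the top) once the stay is unlocked. While the stay is locked it does not give.
- lid_press (a point): Middle of the lid's flat outer face (the face turned to the back when open), 170 mm from the hinge axis; the place to push. The lid is a 4 mm sheet, 230 mm wide, 222 mm from hinge to front edge; the point's x runs from front edge to hinge and its z stands out of the outer face.
- lid_hinge (a point): Middle of the lid's hinge axis, at rim height at the back of the chest; the axis runs along the chest's y.
- buffer_cap (a joint): Compression (m) of the rubber buffer's 24 mm cap, 0 when free, 1 mm per 10 N. It stands inside the front wall, on the middle line, 190 mm from the hinge, its top 3 to 18 mm above the rim, set differently each time, so feel the lid down onto it. A push of 14 to 17 N at lid_press, held a moment, seats it (over 0.9 mm; 0.5 to 0.9 mm stay when let go). Keep every push on the lid under 20 N.
- tumbler_mid (a point): Centre of a clear drinking glass, 53 mm across, 78 mm high, standing loose behind and to the right of the chest.
- carton_mid (a point): Centre of a small printed carton, 50 x 51 x 61 mm, standing loose to the right of the glass.

How it is judged:
On the way, in this order (a step that is already met when the one before it is completed fails the run):
1. the stay's knee is lifted past centre while the lid is still up (value of joint stay_knee above 0.35 rad and value of joint lid below 0.3 rad), for 0.2 s.
2. the lid is pressed home on the rubber buffer (value of joint lid above 1.11 rad and value of joint buffer_cap above 0.0009 m), for 0.1 s.
At the end, for the whole second after the job is handed in: The lid is shut (joint above 1.11 rad) and bears on the rubber buffer (cap compressed by more than 0.35 mm), at rest (value of joint lid above 1.11 rad and value of joint buffer_cap above 0.00035 m and velocity of joint lid between -0.05 and 0.05 rad/s); the robot touches nothing.
It fails at once if the lid is pushed with more than 20 N (contact force between the fingers and lid above 20 N).
It fails at once if the lid is slammed (faster than 2 rad/s) (velocity of joint lid above 2 rad/s).
It fails at once if the glass or the small carton is moved by more than 30 mm (distance of any of tumbler_mid, carton_mid from where it was at the start of the episode above 0.03 m).
It also fails if it takes over 61 s, if anything falls off the work surface, if the arm or the gripper's body presses on something with over 40 N, if the wrist force passes 120 N, or if a joint passes its speed limit or range.

### The arm

A 6-joint arm with a two-finger parallel gripper is mounted at the origin on a cart in front of the work surface, level with it; the furniture and walls round the work are solid. World frame = base frame: x ahead of the robot, y to its left, z up, the work surface at z = 0. Lengths are in m, angles in rad, forces in N, time in s.
With the tool pointing down it reaches from about 0.375 to 0.9 m from the base axis. Payload 3.1 kg.
Tool frame: the origin (TCP) lies at the centre of the arm's flange, where the gripper is bolted on; the fingertips stand tip_reach ahead of it and the grasp point (between the pads) lies 164 mm ahead of it (tip_reach is the distance from the TCP to the fingertips, in m); z points along the fingers, y is the direction in which the jaws open and shut (so a half turn about z gives the same grasp; the last joint's range is limited). The gripper opens to 87 mm and grips with 3 to 60 N. Pads are 19 mm wide; open, the fingers measure 117 mm over their backs; the gripper's body (75 mm by 190 mm) begins 51 mm behind the grasp point.
Start: joints at [-1.375, 0.527, 1.433, -0, 1.181, -0.178], TCP at [0.228, -0.582, 0.405] pointing down, gripper open.
Joint ranges: [-3.08, 3.08], [-0.75, 2.2], [0.22, 2.44], [-1.43, 4.57], [0, 2.65], [-2.85, 2.85]. Speed limits (rad/s): [2.79, 2.79, 3.14, 3.14, 3.14, 3.14].

### API

Orientations are given as a unit quaternion [x, y, z, w].
In Python, from rig import get_obs, camera, hand_in, tip_reach gives the robot as it stands. The module is installed in compiled form; this text tells all that it offers.
- The arm moves only by the tool servo_tool, never from a script. Its argument "steps" is one flat list of numbers, 5 for each row, row after row: the finger opening in m, from 0 to 0.087, then the shift along the tool's x, y, z in m, then the turn about the tool's z in rad. A call has 1 to 12 rows; each row is the pose to reach, as a shift and turn from the pose commanded when the call began, along the tool's axes at that moment; what a row does not reach only later rows make up. A row lasts 1/8 s, in which the tool goes at most 62.5 mm and 10.7 degrees, less where a joint would pass 70% of its speed; a pose out of reach is approached as far as the arm can. A call with a gripper value outside its range is refused whole. The fingers move at their own pace and stop on an object; "force" is the grip in N (left out, the last holds). Time passes only in rows, so rows that repeat a pose let the fingers close. It gives the time, the measured TCP pose, the force and the opening at its end, in the units of the state.
- get_obs(): the state, without advancing time (a new reading comes with each control period).
- camera(name): name is "scene" or "top" or "wrist"; returns a dict with "pixels" (480x640x3 uint8, blue, green, red), "vertical_fov" (degrees; the focal length in pixels is half the picture's height over the tangent of half this angle, whatever the lens; pixels are square), "cx", "cy" (the principal point, pixels), "T" (4x4, takes a point from camera to world coordinates). Camera axes: x right, y up, looking along -z (the intrinsics and any distortion apply to the point x, -y, -z); pixel columns grow to the right and rows downward; lengths in m; the calibration is good to about 2 mm. A picture is of the moment at which its call begins. There is no depth.
- hand_in(): hands the job in, once; it reports no verdict.
The state is a dict: "time": time; "q": joint angles; "joint_velocities": joint speeds; "joint_torque": joint torques, N m; "position": TCP position; "tool_rot": TCP orientation; "ft_force": force on the tool from outside, world axes, zero at the start; "moment": the same for the moment, N m; "grip_width": finger opening in m.
Only numpy, scipy, OpenCV 4.12 (cv2) and the standard library are available. Lean on these libraries where they do the work, as an engineer would, in place of code of your own. Each camera call takes 0.05 s, during which the arm holds its last target.

## Working session

There is one attempt and no reset: what is moved stays moved. The work goes in short steps, Python scripts to look and compute and a tool call to move; the robot and the scene stay as the last step left them, time stands still between calls to the robot, and variables do not carry over. Pictures are saved under pics/ and viewed, and the job is handed in when it is done.

Besides the shell and the picture viewer there is one more tool, called after ">>>" as name(argument=value, ...), one argument or row to a line, values as JSON. servo_tool: Moves the arm, as the interface text tells. Its arguments: {"type":"object","properties":{"steps":{"type":"array"},"force":{"type":"number"}},"required":["steps"]}

```bash
mkdir -p pics; cat > h.py <<'E'
import numpy as np, cv2
from rig import get_obs, camera, hand_in, tip_reach
def snap(n,f):
    c=camera(n); cv2.imwrite('pics/'+f,c['pixels']); 
    np.savez('pics/'+f[:-4]+'.npz',T=c['T'],fov=c['vertical_fov'],cx=c['cx'],cy=c['cy'],keys=list(c.keys()))
    return c
def load(f):
    c=np.load('pics/'+f+'.npz'); return c
def ray(c,u,v):
    f=240/np.tan(np.radians(float(c['fov']))/2); d=np.array([(u-c['cx'])/f,-(v-c['cy'])/f,-1.]); T=c['T']
    return T[:3,3],T[:3,:3]@d
def atz(c,u,v,z):
    o,d=ray(c,u,v); return o+d*(z-o[2])/d[2]
def proj(c,p):
    T=c['T']; q=T[:3,:3].T@(np.asarray(p)-T[:3,3]); f=240/np.tan(np.radians(float(c['fov']))/2)
    return c['cx']+f*q[0]/-q[2], c['cy']-f*q[1]/-q[2]
def tri(l):
    A=np.zeros((3,3));b=np.zeros(3)
    for c,u,v in l:
        o,d=ray(c,u,v); d=d/np.linalg.norm(d); M=np.eye(3)-np.outer(d,d); A+=M;b+=M@o
    p=np.linalg.solve(A,b)
    return p,[np.subtract(proj(c,p),(u,v)).round(1) for c,u,v in l]
E
python3 - <<'E'
from h import *
for n in ['scene','top','wrist']:
    c=snap(n,n+'0.png'); print(n,list(c.keys()),c['vertical_fov'],c['cx'],c['cy'],c['T'].round(3).tolist(), {k:c[k] for k in c if k not in('pixels','T')})
print(tip_reach,get_obs())
E
```

```text
scene ['pixels', 'vertical_fov', 'cx', 'cy', 'T'] 49.423163591773154 323.4304858410355 243.3521777594651 [[-0.636, 0.567, -0.524, 0.002], [-0.772, -0.451, 0.448, 0.596], [0.017, 0.689, 0.724, 0.893], [0.0, 0.0, 0.0, 1.0]] {'vertical_fov': 49.423163591773154, 'cx': 323.4304858410355, 'cy': 243.3521777594651}
top ['pixels', 'vertical_fov', 'cx', 'cy', 'T'] 47.128939990702605 316.6072868228047 236.15517309586176 [[0.015, 0.988, -0.155, 0.353], [-1.0, 0.015, -0.007, 0.146], [-0.005, 0.155, 0.988, 1.362], [0.0, 0.0, 0.0, 1.0]] {'vertical_fov': 47.128939990702605, 'cx': 316.6072868228047, 'cy': 236.15517309586176}
wrist ['pixels', 'vertical_fov', 'cx', 'cy', 'T'] 69.01501157191487 318.2669155752714 240.10729923416937 [[0.365, 0.901, 0.232, 0.292], [-0.931, 0.355, 0.088, -0.557], [-0.003, -0.249, 0.969, 0.383], [0.0, 0.0, 0.0, 1.0]] {'vertical_fov': 69.01501157191487, 'cx': 318.2669155752714, 'cy': 240.10729923416937}
0.1822 {'time': 0.15, 'q': array([-1.37547483e+00,  5.28282024e-01,  1.43358274e+00, -1.08783711e-05,
        1.18143921e+00, -1.78485366e-01]), 'joint_velocities': array([ 0.00078587, -0.00398118, -0.00165054, -0.00167209, -0.00043052,
       -0.00012289]), 'joint_torque': array([ 2.59720255e-04, -4.40428913e+01, -1.76842850e+01,  6.33357139e-02,
        5.51958173e-02, -9.45667421e-05]), 'position': array([ 0.22821088, -0.58157279,  0.40398615]), 'tool_rot': array([ 9.82583597e-01,  1.85819114e-01, -1.22330528e-05, -8.55587802e-04]), 'ft_force': array([-0.95084482,  0.63620221,  0.46018582]), 'moment': array([0.00130269, 0.00155378, 0.00267349]), 'grip_width': 0.0868217902603125}
```

View pics/scene0.png

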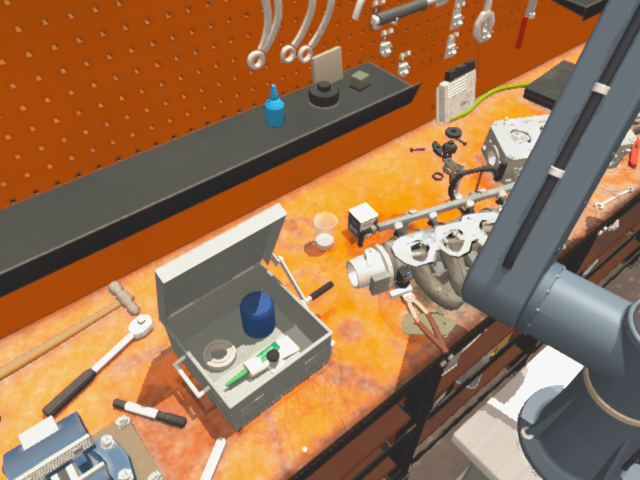

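View pics/top0.png

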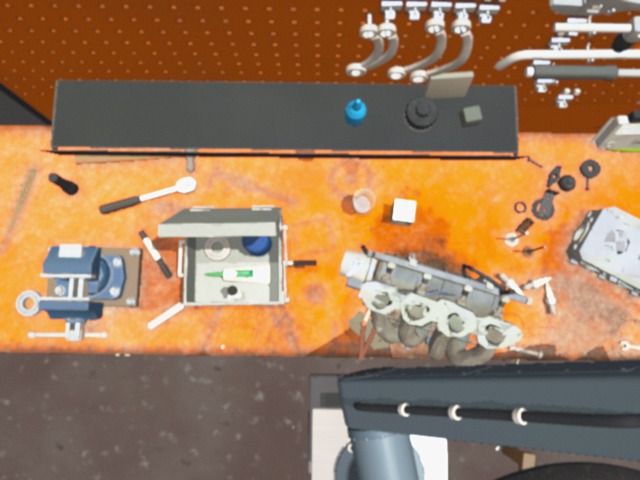

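View pics/wrist0.png

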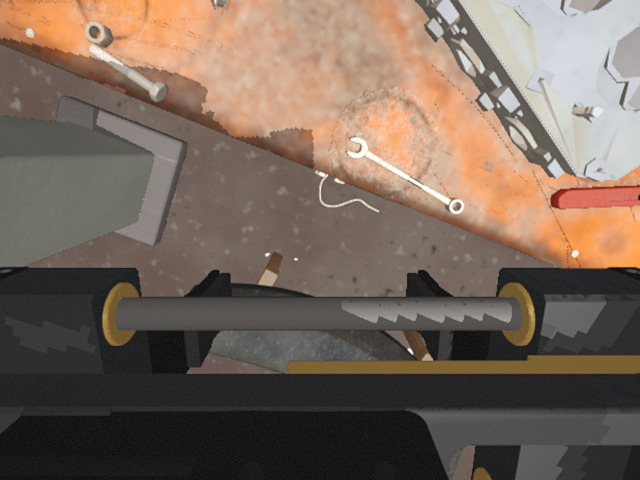

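```bash
python3 - <<'E'
import cv2
a=cv2.imread('pics/scene0.png'); cv2.imwrite('pics/s0c.png',cv2.resize(a[180:440,140:400],None,fx=3,fy=3,interpolation=cv2.INTER_CUBIC)[:, :][:780//1, :][:600*2].copy() if 0 else cv2.resize(a[190:430,145:405],(780,720)[:2] if 0 else (650,600),interpolation=cv2.INTER_CUBIC))
b=cv2.imread('pics/top0.png'); cv2.imwrite('pics/t0c.png',cv2.resize(b[170:320,150:350],(800,600),interpolation=cv2.INTER_CUBIC))
E
```

```text
(no output)
```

View pics/s0c.png

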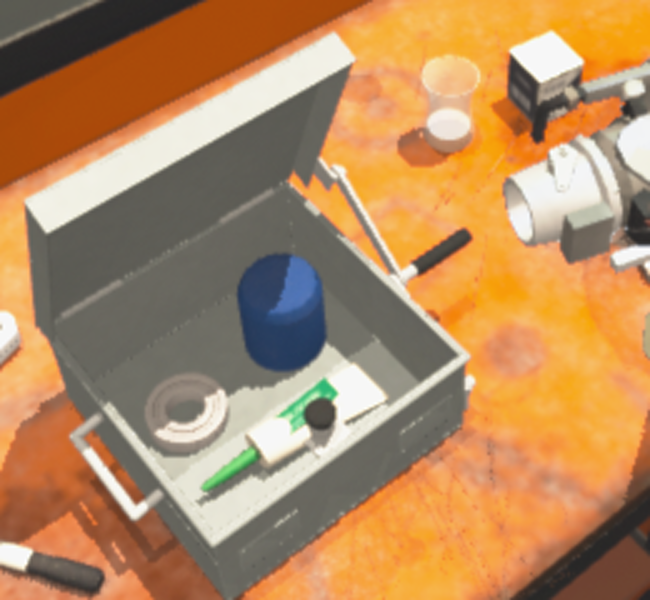

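View pics/t0c.png

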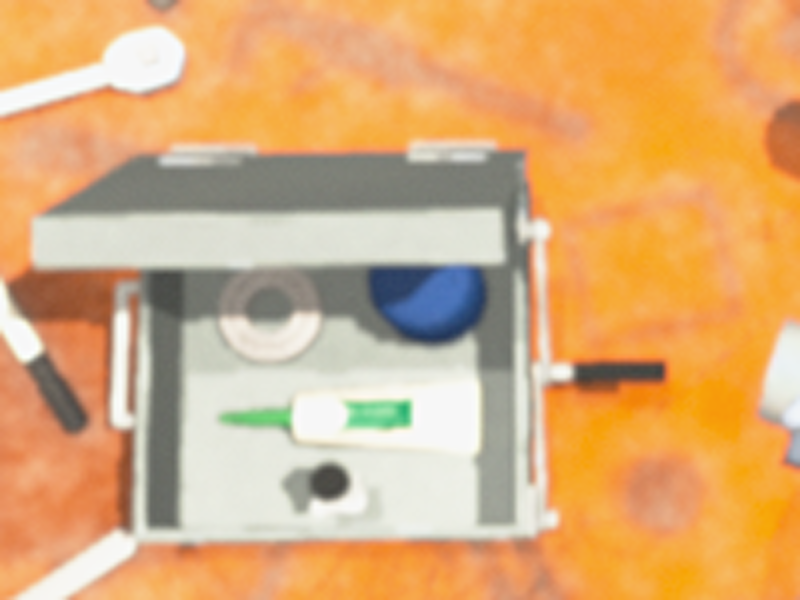

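```bash
cat > m.py <<'E'
from h import *
t=load('top0'); s=load('scene0')
T=lambda x,y:(t,150+(x+.5)/4-.5,170+(y+.5)/4-.5)
S=lambda x,y:(s,145+(x+.5)/2.5-.5,190+(y+.5)/2.5-.5)
for n,a,b in [('sleeve in',(577,372),(412,271)),('sleeve out',(664,371),(468,237)),('FR rim',(534,537),(467,357)),('FL rim',(135,541),(222,546)),
 ('lid lip right top',(505,208),(338,36)),('lid lip left top',(35,215),(30,205)),('stay up piv',(542,229),(335,168)),('stay low piv',(549,519),(469,383)),('knee',(545,372),(402,273))]:
    print(n,*tri([T(*a),S(*b)]))
E
python3 m.py
```

```text
sleeve in [0.49207681 0.20777544 0.08034578] [array([-0.4, -0.4]), array([0.6, 0.1])]
sleeve out [0.49104362 0.15500394 0.08355655] [array([0.4, 0.5]), array([-0.7, -0.1])]
FR rim [0.39648587 0.23063589 0.09324781] [array([-0.8, -0.9]), array([1.4, 0.3])]
FL rim [0.3863515  0.45349218 0.0993529 ] [array([1., 1.]), array([-2. , -0.3])]
lid lip right top [0.54583723 0.23185854 0.30361558] [array([0.7, 0.7]), array([-1.1, -0.2])]
lid lip left top [0.53919019 0.46155576 0.30320398] [array([0.8, 0.6]), array([-1.4, -0.2])]
stay up piv [0.56441586 0.22568234 0.15026739] [array([-0.3, -0.3]), array([0.6, 0.1])]
stay low piv [0.40632383 0.22300623 0.04070537] [array([0.2, 0.3]), array([-0.5, -0.1])]
knee [0.48827557 0.22377898 0.09545673] [array([0.4, 0.4]), array([-0.7, -0.1])]
```

>>> servo_tool(
  steps=[0.06,0.029,-0.023,-0.001,-0.16,0.06,0.058,-0.046,-0.003,-0.32,0.06,0.087,-0.069,-0.004,-0.48,0.06,0.116,-0.092,-0.005,-0.64,0.06,0.145,-0.115,-0.007,-0.8,0.06,0.174,-0.138,-0.008,-0.96,0.06,0.203,-0.161,-0.01,-1.12,0.06,0.232,-0.184,-0.011,-1.28,0.06,0.261,-0.207,-0.012,-1.44,0.06,0.29,-0.23,-0.014,-1.6,0.06,0.319,-0.253,-0.015,-1.76,0.06,0.348,-0.276,-0.016,-1.9],
  force=25,
)

```text
time: 1.65
position: [0.4519, -0.1967, 0.4207]
tool_rot: [0.418, 0.908, 0.0, -0.0]
ft_force: [0.8, -0.4, 0.2]
grip_width: 0.0602
```

```bash
cat > st.py <<'E'
import sys
from h import *
from scipy.spatial.transform import Rotation as R
def st():
    o=get_obs(); M=R.from_quat(o['tool_rot']).as_matrix()
    print('t',o['time'],'p',o['position'].round(4),'xang',np.degrees(np.arctan2(M[1,0],M[0,0])).round(1),'z',M[:,2].round(3),'F',o['ft_force'].round(1),'w',round(o['grip_width'],4),'q',o['q'].round(2)); return o,M
def to(p):
    o,M=st(); print('shift',(M.T@(np.array(p)-o['position'])).round(4))
if __name__=='__main__':
    if len(sys.argv)>3: to([float(a) for a in sys.argv[1:4]])
    else: st()
E
python3 st.py 0.4915 0.170 0.347
python3 -c "
from h import *
t=load('top0');s=load('scene0')
print(atz(t,363,201,.04),atz(s,324,235,.04),atz(t,403,210,.03))"
```

```text
t 1.65 p [ 0.4519 -0.1967  0.4207] xang 130.5 z [-0.  0. -1.] F [ 0.8 -0.4  0.2] w 0.0602 q [-0.64  0.33  1.74 -0.    1.08 -1.35]
shift [0.2528 0.2685 0.0737]
[0.65005957 0.04236832 0.04      ] [0.63899931 0.05051283 0.04      ] [ 0.6310172  -0.05711298  0.03      ]
```

>>> servo_tool(
  steps=[0.06,0.021,0.0224,0.003,-0.18,0.06,0.042,0.0448,0.006,-0.36,0.06,0.063,0.067,0.01,-0.54,0.06,0.084,0.09,0.015,-0.72,0.06,0.105,0.112,0.02,-0.9,0.06,0.126,0.134,0.025,-1.08,0.06,0.147,0.157,0.03,-1.26,0.06,0.169,0.179,0.035,-1.44,0.06,0.19,0.201,0.04,-1.62,0.06,0.211,0.224,0.045,-1.8,0.06,0.232,0.246,0.05,-1.98,0.06,0.253,0.2685,0.055,-2.16],
)

```text
time: 3.15
position: [0.4927, 0.1698, 0.3654]
tool_rot: [-0.604, 0.797, 0.0, -0.0]
ft_force: [0.4, 0.0, 0.3]
grip_width: 0.0598
```

```bash
python3 st.py 0.4915 0.170 0.297; python3 -c "
from h import *
for n in ['scene','wrist','top']:
    c=snap(n,n+'1.png')
a=cv2.imread('pics/scene1.png');cv2.imwrite('pics/s1c.png',cv2.resize(a[130:370,225:485],(650,600),interpolation=cv2.INTER_CUBIC))"
```

```text
t 3.15 p [0.4927 0.1698 0.3654] xang -105.6 z [-0. -0. -1.] F [0.4 0.  0.3] w 0.0598 q [ 0.12  0.44  1.73 -0.    0.97 -2.75]
shift [0.0001 0.0011 0.0684]
```

View pics/s1c.png

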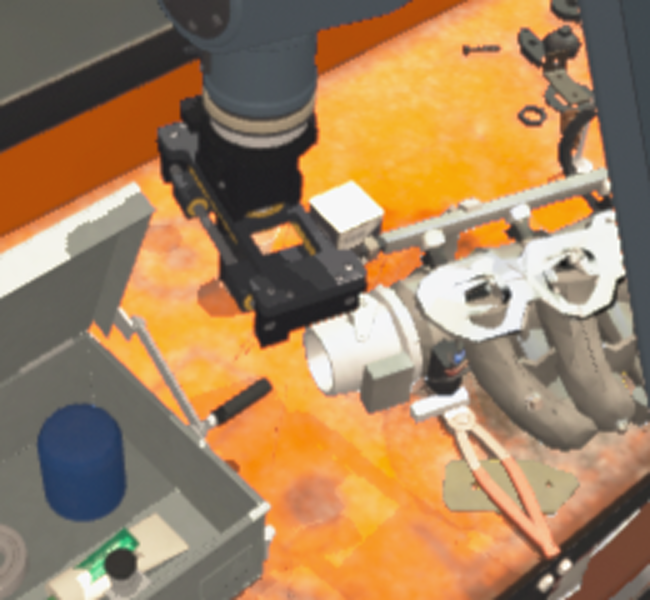

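View pics/wrist1.png

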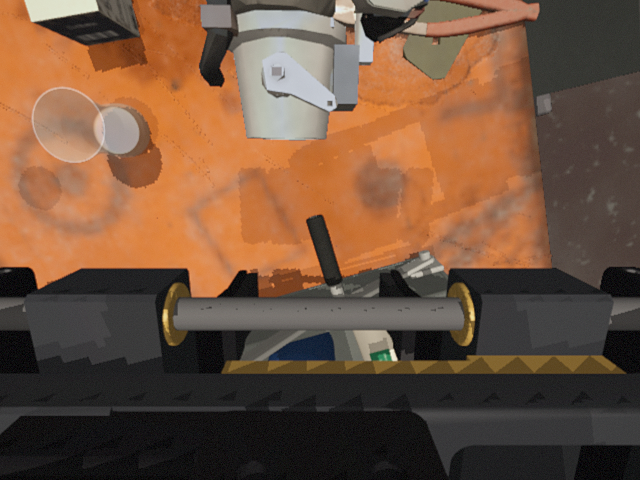

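```bash
python3 -c "
from h import *
w=load('wrist1');t=load('top0');s=load('scene0')
print(proj(w,[.491,.155,.0835]),proj(w,[.492,.2078,.0803]))
print(tri([(t,316,262.7),(s,332.3,284.8),(w,315.5,217)]),tri([(t,294,263),(s,309.8,298.4),(w,333,285)]))
c=snap('top','top1b.png')
"
```

```text
(np.float64(314.8908731748764), np.float64(217.56595547971162)) (np.float64(331.1709372722824), np.float64(279.39698040998417))
(array([0.49038821, 0.15447825, 0.08297127]), [array([0.3, 0.5]), array([-0.7, -0.2]), array([-0. , -0.4])]) (array([0.49055979, 0.20917003, 0.08405078]), [array([-1.2, -0.3]), array([ 0.3, -0.5]), array([ 0.5, -2.8])])
```

```bash
python3 -c "
from h import *
b=cv2.imread('pics/wrist1.png');cv2.imwrite('pics/w1c.png',cv2.resize(b[180:300,260:420],(800,600),interpolation=cv2.INTER_CUBIC))"
```

```text
(no output)
```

View pics/w1c.png

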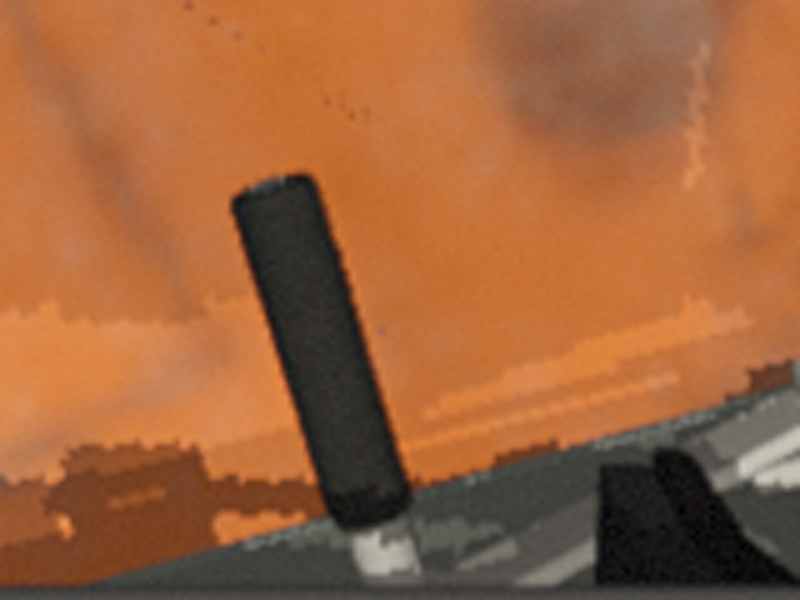

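>>> servo_tool(
  steps=[0.05,0,0.002,0.03,-0.05,0.05,-0.001,0.0027,0.06,-0.05,0.05,-0.001,0.0027,0.085,-0.05,0.05,-0.001,0.0027,0.103,-0.05,0.05,-0.001,0.0027,0.118,-0.05,0.05,-0.001,0.0027,0.118,-0.05],
)

```text
time: 4.1
position: [0.4902, 0.1698, 0.247]
tool_rot: [-0.621, 0.784, 0.001, -0.001]
ft_force: [0.5, 0.5, -0.0]
grip_width: 0.0499
```

```bash
python3 st.py .4905 .172 .247; python3 -c "
from h import *
c=snap('scene','scene2.png')
a=cv2.imread('pics/scene2.png');cv2.imwrite('pics/s2c.png',cv2.resize(a[180:340,240:400],(600,600),interpolation=cv2.INTER_CUBIC))"
```

```text
t 4.1 p [0.4902 0.1698 0.247 ] xang -103.2 z [-0.002 -0.    -1.   ] F [ 0.5  0.5 -0. ] w 0.0499 q [ 0.12  0.64  1.83 -0.    0.68 -2.79]
shift [-0.0022  0.0002 -0.    ]
```

View pics/s2c.png

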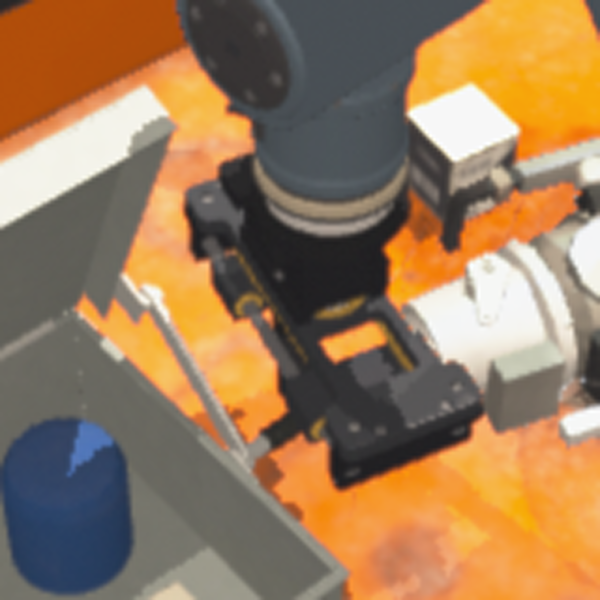

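>>> servo_tool(
  steps=[0,0,0,0,0,0,0,0,0,0,0,0,0,0,0,0,0,0,0,0,0,0,0,0,0,0,0,0,0,0],
  force=20,
)

```text
time: 4.9
position: [0.4906, 0.1706, 0.2479]
tool_rot: [-0.622, 0.783, -0.0, 0.0]
ft_force: [0.8, -0.1, 1.9]
grip_width: 0.0163
```

```bash
python3 st.py; python3 -c "
import numpy as np
P=np.array([.4902-.094*np.cos(np.radians(29)),0.083-.094*np.sin(np.radians(29))])
a=np.radians(-103.2)
for th in [33,37,41,45,49,51,53]:
    p=P+.094*np.array([np.cos(np.radians(th)),np.sin(np.radians(th))]); dx=p[0]-.4902;dz=p[1]-.083
    dy=-dx*0.03*-1
    tx=dx*np.cos(a)+dy*np.sin(a); ty=dx*np.cos(a-np.pi/2)+dy*np.sin(a-np.pi/2)
    print(th,round(dx,4),round(dz,4),'tool',round(tx,4),round(ty,4),round(-dz,4))"
```

```text
t 4.9 p [0.4906 0.1706 0.2479] xang -103.1 z [ 0.001 -0.    -1.   ] F [ 0.8 -0.1  1.9] w 0.0163 q [ 0.12  0.64  1.82 -0.    0.68 -2.79]
33 -0.0034 0.0056 tool 0.0009 0.0033 -0.0056
37 -0.0071 0.011 tool 0.0018 0.0069 -0.011
41 -0.0113 0.0161 tool 0.0029 0.0109 -0.0161
45 -0.0157 0.0209 tool 0.0041 0.0152 -0.0209
49 -0.0205 0.0254 tool 0.0053 0.0199 -0.0254
51 -0.0231 0.0275 tool 0.0059 0.0223 -0.0275
53 -0.0256 0.0295 tool 0.0066 0.0248 -0.0295
```

>>> servo_tool(
  steps=[0,0.0005,0.0017,-0.0028,0,0,0.0009,0.0033,-0.0056,0,0,0.0014,0.0051,-0.0083,0,0,0.0018,0.0069,-0.011,0,0,0.0024,0.0089,-0.0136,0,0,0.0029,0.0109,-0.0161,0],
)

```text
time: 5.65
position: [0.4797, 0.17, 0.2643]
tool_rot: [-0.622, 0.783, -0.001, 0.001]
ft_force: [5.2, -1.4, -3.9]
grip_width: 0.0167
```

```bash
python3 st.py
```

```text
t 5.65 p [0.4797 0.17   0.2643] xang -103.1 z [ 0.003 -0.    -1.   ] F [ 5.2 -1.4 -3.9] w 0.0167 q [ 0.12  0.6   1.84 -0.    0.7  -2.79]
```

>>> servo_tool(
  steps=[0,0.0006,0.0022,-0.0024,0,0,0.0012,0.0044,-0.0048,0,0,0.0018,0.0067,-0.0071,0,0,0.0024,0.009,-0.0093,0,0,0.003,0.0114,-0.0114,0,0,0.0037,0.0139,-0.0134,0,0,0.0037,0.0139,-0.0134,0,0,0.0037,0.0139,-0.0134,0],
)

```text
time: 6.65
position: [0.4664, 0.1696, 0.2781]
tool_rot: [-0.622, 0.783, -0.002, 0.002]
ft_force: [7.4, -2.2, -2.7]
grip_width: 0.0166
```

```bash
python3 st.py; python3 -c "
from h import *
c=snap('scene','scene3.png')
a=cv2.imread('pics/scene3.png');cv2.imwrite('pics/s3c.png',cv2.resize(a[180:340,200:400],(750,600),interpolation=cv2.INTER_CUBIC))"
```

```text
t 6.65 p [0.4664 0.1696 0.2781] xang -103.1 z [ 0.006  0.    -1.   ] F [ 7.4 -2.2 -2.7] w 0.0166 q [ 0.12  0.56  1.87 -0.    0.71 -2.79]
```

View pics/s3c.png

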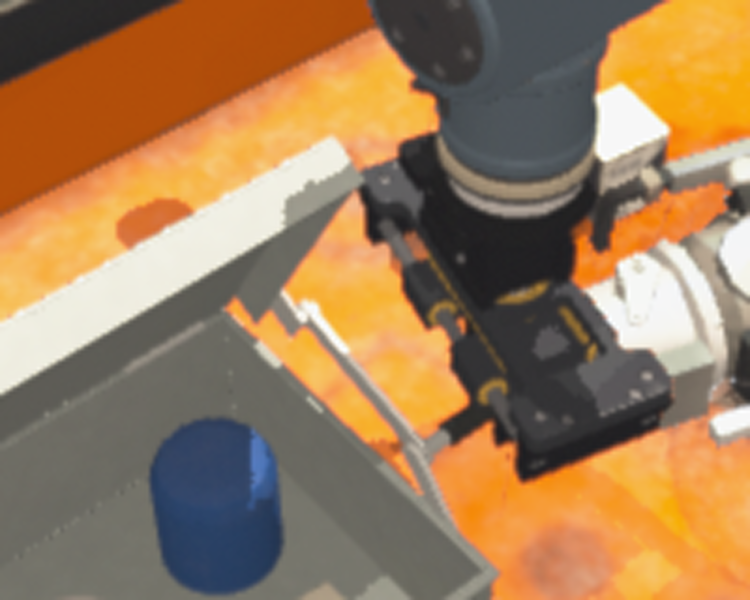

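```bash
python3 -c "
from h import *
s=load('scene0')
for u,v in [(280,204.5),(289.5,217.5)]:
    o,d=ray(s,u,v); p=o+d*(.232-o[1])/d[1]; print(p, np.degrees(np.arctan2(p[2]-.1,.613-p[0])), np.hypot(p[2]-.1,.613-p[0]))"
```

```text
[0.54215149 0.232      0.30491343] 70.92724978862664 0.21681564354114471
[0.51626173 0.232      0.29423109] 63.52405191098793 0.2169884992287696
```

>>> servo_tool(
  steps=[0.05,0,0,0,0,0.05,0,0,0,0,0.05,0,0,0,0,0.05,0,0,0,0,0.05,0.005,0,-0.03,0,0.05,0.01,0,-0.06,0,0.05,0.01,0,-0.1,0,0.05,0.01,0,-0.14,0],
)

```text
time: 7.7
position: [0.4618, 0.1599, 0.4181]
tool_rot: [-0.622, 0.783, 0.001, -0.001]
ft_force: [-0.1, -1.1, -0.4]
grip_width: 0.0496
```

```bash
python3 st.py; python3 -c "
from h import *
for n in ['scene','top']: c=snap(n,n+'4.png')
a=cv2.imread('pics/scene4.png');cv2.imwrite('pics/s4c.png',cv2.resize(a[190:430,145:405],(650,600),interpolation=cv2.INTER_CUBIC))
b=cv2.imread('pics/top4.png'); cv2.imwrite('pics/t4c.png',cv2.resize(b[170:320,150:350],(800,600),interpolation=cv2.INTER_CUBIC))"
```

```text
t 7.7 p [0.4618 0.1599 0.4181] xang -103.1 z [-0.002  0.    -1.   ] F [-0.1 -1.1 -0.4] w 0.0496 q [ 0.1   0.33  1.75  0.    1.07 -2.81]
```

View pics/s4c.png

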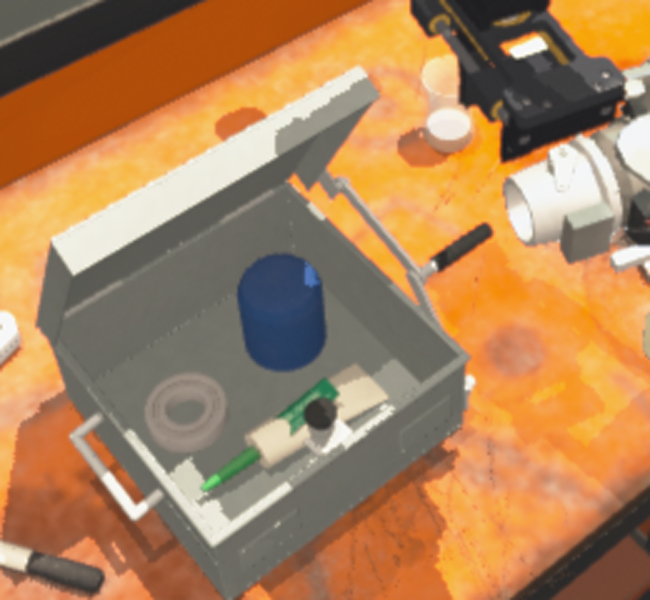

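View pics/t4c.png

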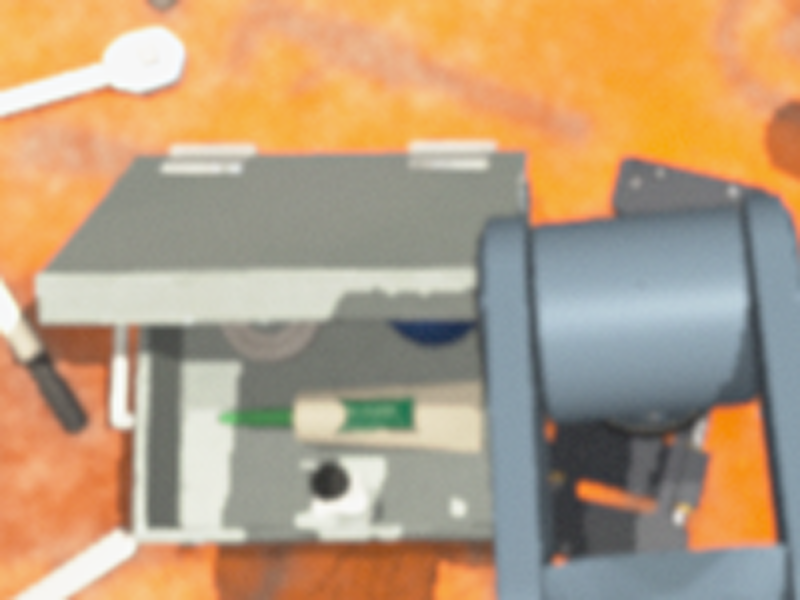

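```bash
python3 -c "
from h import *
s=load('scene0');t=load('top0')
print(tri([(t,517,156),(s,408,104)]),tri([(t,516,88),(s,419,86)]),tri([(t,405,89),(s,313,80)]))
s4=load('scene4');t4=load('top4')
T=lambda x,y:(t,150+(x+.5)/4-.5,170+(y+.5)/4-.5)
S=lambda x,y:(s,145+(x+.5)/2.5-.5,190+(y+.5)/2.5-.5)
print(tri([T(37,274),S(52,241)]))
import numpy as np
"; python3 st.py 0.59 0.347 0.53
```

```text
(array([ 0.7143245 , -0.27115092,  0.22277268]), [array([-0.8, -0.9]), array([1.1, 0.1])]) (array([ 0.79670723, -0.29847876,  0.24718957]), [array([15.6, 26.3]), array([-25. ,  -8.5])]) (array([ 0.79907347, -0.02621613,  0.33568042]), [array([4.9, 5.5]), array([-6.7, -1.7])])
(array([0.5117851 , 0.46196026, 0.29598597]), [array([0.4, 0.3]), array([-0.6, -0.1])])
t 7.8 p [0.4632 0.1602 0.4211] xang -103.1 z [ 0.008  0.001 -1.   ] F [ 0.3 -0.2 -0.6] w 0.05 q [ 0.1   0.32  1.75  0.    1.06 -2.81]
shift [-0.211  -0.082  -0.1077]
```

>>> servo_tool(
  steps=[0.02,0,0,-0.05,0.1,0,0,0,-0.1,0.25,0,-0.02,-0.01,-0.12,0.4,0,-0.05,-0.02,-0.12,0.55,0,-0.08,-0.03,-0.12,0.7,0,-0.11,-0.042,-0.12,0.85,0,-0.14,-0.054,-0.12,1.0,0,-0.17,-0.066,-0.12,1.15,0,-0.19,-0.074,-0.12,1.3,0,-0.211,-0.082,-0.12,1.313,0,-0.211,-0.082,-0.12,1.313],
  force=20,
)

```text
time: 9.18
position: [0.5904, 0.3478, 0.5347]
tool_rot: [-0.015, 1.0, -0.001, -0.002]
ft_force: [-0.8, -0.5, -1.0]
grip_width: 0.0005
```

```bash
python3 st.py .585 .347 .435
```

```text
t 9.175 p [0.5904 0.3478 0.5347] xang -178.2 z [-0.004 -0.001 -1.   ] F [-0.8 -0.5 -1. ] w 0.0005 q [ 0.37  0.51  1.09  0.    1.54 -1.23]
shift [ 0.005  -0.0005  0.0997]
```

>>> servo_tool(
  steps=[0,0.001,0,0.03,0,0,0.003,0,0.06,0,0,0.005,0,0.085,0,0,0.005,0,0.1,0,0,0.005,0,0.1,0],
)

```text
time: 9.8
position: [0.5848, 0.3462, 0.4358]
tool_rot: [-0.014, 1.0, -0.001, -0.002]
ft_force: [0.8, -1.2, -0.0]
grip_width: 0.0004
```

```bash
python3 st.py; python3 -c "
from h import *
for n in ['scene','wrist']: c=snap(n,n+'5.png')
a=cv2.imread('pics/scene5.png');cv2.imwrite('pics/s5c.png',cv2.resize(a[130:370,125:385],(650,600),interpolation=cv2.INTER_CUBIC))"
```

```text
t 9.8 p [0.5848 0.3462 0.4358] xang -178.3 z [-0.003 -0.001 -1.   ] F [ 0.8 -1.2 -0. ] w 0.0004 q [ 0.37  0.58  1.25 -0.    1.32 -1.23]
```

View pics/s5c.png

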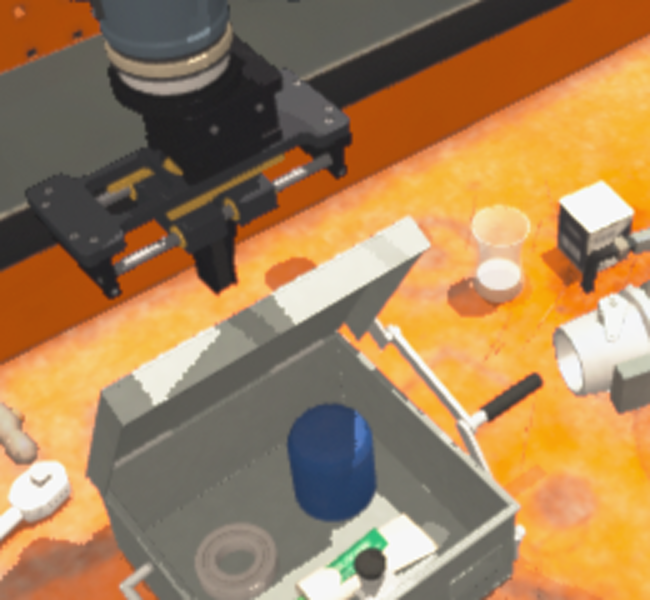

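View pics/wrist5.png

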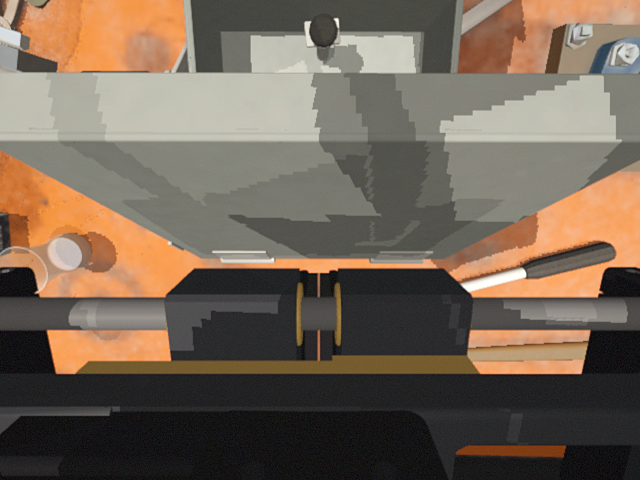

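>>> servo_tool(
  steps=[0,0.008,0,0,0,0,0.016,0,0,0,0,0.023,0,0,0,0,0.028,0,0,0,0,0.031,0,0,0,0,0.034,0,0,0],
)

```text
time: 10.65
position: [0.551, 0.3458, 0.4373]
tool_rot: [-0.015, 1.0, 0.0, 0.0]
ft_force: [-0.4, -0.4, -1.7]
grip_width: 0.0006
```

```bash
python3 st.py
```

```text
t 10.65 p [0.551  0.3458 0.4373] xang -178.3 z [ 0.  0. -1.] F [-0.4 -0.4 -1.7] w 0.0006 q [ 0.39  0.53  1.33 -0.    1.28 -1.21]
```

>>> servo_tool(
  steps=[0,0.002,0,0,0,0,0.004,0,0,0,0,0.006,0,0,0],
)

```text
time: 11.02
position: [0.5462, 0.3455, 0.4377]
tool_rot: [-0.014, 1.0, 0.0, 0.002]
ft_force: [5.0, -0.3, -0.5]
grip_width: 0.0003
```

>>> servo_tool(
  steps=[0,0.002,0,0,0,0,0.004,0,0,0,0,0.006,0,0,0],
)

```text
time: 11.4
position: [0.5404, 0.3453, 0.4379]
tool_rot: [-0.014, 1.0, 0.0, 0.003]
ft_force: [4.8, 0.7, -0.5]
grip_width: 0.0006
```

```bash
python3 st.py; python3 -c "
from h import *
for n in ['scene']: c=snap(n,n+'6.png')
a=cv2.imread('pics/scene6.png');cv2.imwrite('pics/s6c.png',cv2.resize(a[130:370,125:385],(650,600),interpolation=cv2.INTER_CUBIC))"
```

```text
t 11.4 p [0.5404 0.3453 0.4379] xang -178.4 z [ 0.005  0.001 -1.   ] F [ 4.8  0.7 -0.5] w 0.0006 q [ 0.39  0.52  1.35 -0.    1.27 -1.2 ]
```

View pics/s6c.png

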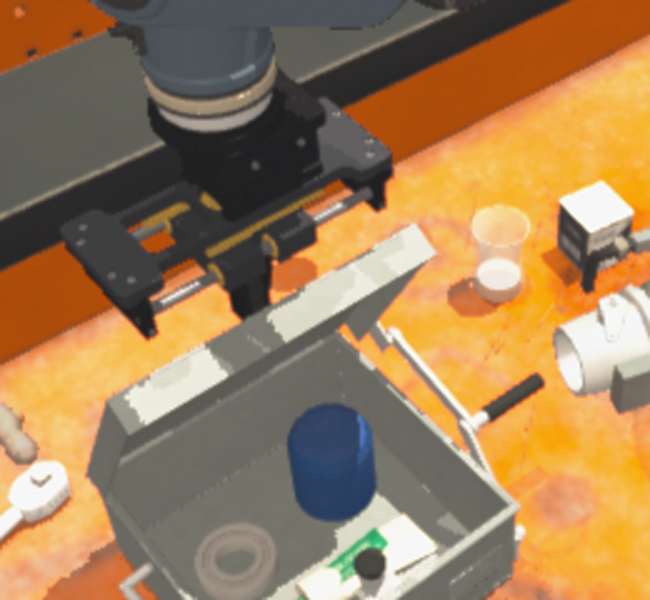

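```bash
cat > tab.py <<'E'
from st import *
import sys
def phi_now(o,hx=.6135):
    a=hx-(o['position'][0]-.0095); b=o['position'][2]-.1822-.1
    return np.degrees(np.arctan2(b,a)-np.arcsin(.004/np.hypot(a,b))), np.sqrt(a*a+b*b-.004**2)
def C(phi,r):
    f=np.radians(phi); return r*np.cos(f)-.004*np.sin(f), r*np.sin(f)+.004*np.cos(f)
if __name__=='__main__':
    o,M=st(); p,r=phi_now(o); print(p,r)
    c0=C(p,r); e=float(sys.argv[1]); n=int(sys.argv[2]); r1=float(sys.argv[3])
    for i in range(1,n+1):
        c=C(p+(e-p)*i/n, r+(r1-r)*i/n); print(round(p+(e-p)*i/n,1),round(c[0]-c0[0],4),round(c0[1]-c[1],4))
E
python3 tab.py 28 12 .173
```

```text
t 11.45 p [0.54   0.3454 0.4379] xang -178.3 z [ 0.004  0.001 -1.   ] F [ 5.   0.1 -1. ] w 0.0004 q [ 0.4   0.52  1.35 -0.    1.27 -1.2 ]
60.639182130910925 0.1763634591301574
57.9 0.0071 0.0044
55.2 0.0141 0.009
52.5 0.0207 0.014
49.8 0.0272 0.0193
47.0 0.0333 0.0249
44.3 0.0392 0.0308
41.6 0.0448 0.0369
38.9 0.0501 0.0433
36.2 0.055 0.0499
33.4 0.0596 0.0567
30.7 0.0639 0.0637
28.0 0.0679 0.0709
```

>>> servo_tool(
  steps=[0,0.0071,0,0.0044,0,0,0.0141,0,0.009,0,0,0.0207,0,0.014,0,0,0.0272,0,0.0193,0],
)

```text
time: 11.95
position: [0.5112, 0.3447, 0.4176]
tool_rot: [-0.015, 1.0, 0.0, -0.001]
ft_force: [2.3, 0.5, 1.6]
grip_width: 0.0005
```

```bash
python3 tab.py 20 12 .173
```

```text
t 11.95 p [0.5112 0.3447 0.4176] xang -178.3 z [-0.001  0.    -1.   ] F [2.3 0.5 1.6] w 0.0005 q [ 0.41  0.5   1.44  0.    1.2  -1.19]
49.140302639231095 0.17556705925609825
46.7 0.0055 0.005
44.3 0.0108 0.0103
41.9 0.0158 0.0157
39.4 0.0206 0.0214
37.0 0.0251 0.0272
34.6 0.0294 0.0332
32.1 0.0334 0.0394
29.7 0.0372 0.0458
27.3 0.0407 0.0522
24.9 0.0438 0.0589
22.4 0.0468 0.0656
20.0 0.0494 0.0725
```

>>> servo_tool(
  steps=[0,0.0055,0,0.005,0,0,0.0108,0,0.0103,0,0,0.0158,0,0.0157,0,0,0.0206,0,0.0214,0,0,0.0251,0,0.0272,0,0,0.0294,0,0.0332,0,0,0.0334,0,0.0394,0,0,0.0372,0,0.0458,0,0,0.0407,0,0.0522,0,0,0.0438,0,0.0589,0],
)

```text
time: 13.2
position: [0.4679, 0.3433, 0.3585]
tool_rot: [-0.015, 1.0, -0.0, -0.0]
ft_force: [0.4, -0.3, 1.9]
grip_width: 0.0006
```

```bash
python3 tab.py 11 6 .171; python3 -c "
from h import *
for n in ['scene']: c=snap(n,n+'7.png')
a=cv2.imread('pics/scene7.png');cv2.imwrite('pics/s7c.png',cv2.resize(a[190:430,125:385],(650,600),interpolation=cv2.INTER_CUBIC))"
```

```text
t 13.2 p [0.4679 0.3433 0.3585] xang -178.3 z [-0. -0. -1.] F [ 0.4 -0.3  1.9] w 0.0006 q [ 0.44  0.52  1.59 -0.    1.02 -1.16]
24.863497270350376 0.17279554543093276
22.6 0.0027 0.0064
20.2 0.0051 0.013
17.9 0.0072 0.0196
15.6 0.0091 0.0262
13.3 0.0107 0.033
11.0 0.012 0.0397
```

View pics/s7c.png

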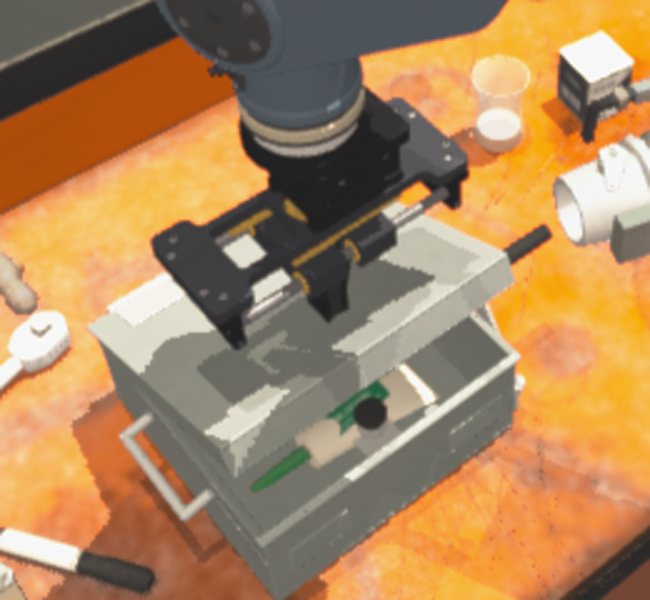

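>>> servo_tool(
  steps=[0,0.0027,0,0.0064,0,0,0.0051,0,0.013,0,0,0.0072,0,0.0196,0,0,0.0091,0,0.0262,0,0,0.0107,0,0.033,0,0,0.0114,0,0.0365,0,0,0.012,0,0.0397,0],
)

```text
time: 14.12
position: [0.4563, 0.343, 0.3191]
tool_rot: [-0.015, 1.0, -0.0, 0.0]
ft_force: [-0.4, -0.4, 1.2]
grip_width: 0.0006
```

```bash
python3 tab.py 5 6 .171
```

```text
t 14.125 p [0.4563 0.343  0.3191] xang -178.3 z [ 0. -0. -1.] F [-0.4 -0.4  1.2] w 0.0006 q [ 0.45  0.57  1.65 -0.    0.92 -1.15]
11.144451107518652 0.17073364550718748
10.1 0.0007 0.003
9.1 0.0013 0.006
8.1 0.0019 0.009
7.0 0.0024 0.012
6.0 0.0029 0.015
5.0 0.0033 0.018
```

>>> servo_tool(
  steps=[0,0.0005,0,0.002,0,0,0.0009,0,0.004,0,0,0.0013,0,0.006,0,0,0.0017,0,0.008,0,0,0.0021,0,0.0095,0],
)

```text
time: 14.75
position: [0.4542, 0.3429, 0.3098]
tool_rot: [-0.015, 1.0, 0.0, 0.0]
ft_force: [0.2, -0.2, 1.1]
grip_width: 0.0002
```

```bash
python3 tab.py 5 2 .171; python3 -c "
from h import *
s=load('scene0');t=load('top0')
T=lambda x,y:(t,150+(x+.5)/4-.5,170+(y+.5)/4-.5)
S=lambda x,y:(s,145+(x+.5)/2.5-.5,190+(y+.5)/2.5-.5)
print(tri([T(330,479),S(320,407)]))"; python3 -c "
from h import *
a=cv2.imread('pics/scene4.png')
cv2.imwrite('pics/buf.png',cv2.resize(a[330:380,240:300],(720,600),interpolation=cv2.INTER_CUBIC))
a=cv2.imread('pics/top4.png')
cv2.imwrite('pics/buft.png',cv2.resize(a[275:310,215:257],(720,600),interpolation=cv2.INTER_CUBIC))"
```

```text
t 14.75 p [0.4542 0.3429 0.3098] xang -178.3 z [ 0.001  0.    -1.   ] F [ 0.2 -0.2  1.1] w 0.0002 q [ 0.45  0.58  1.66 -0.    0.9  -1.15]
7.949742466511332 0.1709492984863179
6.5 0.0007 0.0043
5.0 0.0012 0.0087
(array([0.42474894, 0.34462308, 0.10650053]), [array([0.1, 0.1]), array([-0.2, -0. ])])
```

View pics/buf.png

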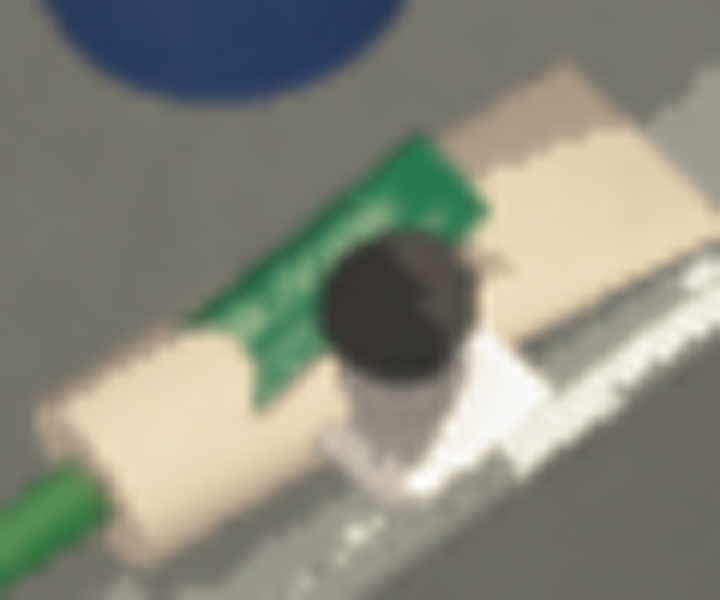

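View pics/buft.png

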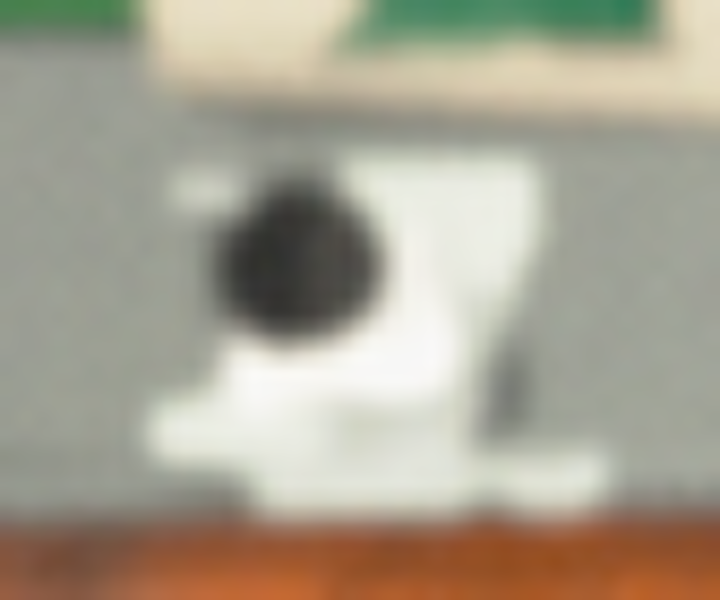

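>>> servo_tool(
  steps=[0,0.0002,0,0.0015,0,0,0.0004,0,0.003,0,0,0.0007,0,0.0043,0,0,0.0009,0,0.0056,0,0,0.0011,0,0.0068,0,0,0.0012,0,0.008,0],
)

```text
time: 15.5
position: [0.4529, 0.3429, 0.3018]
tool_rot: [-0.015, 1.0, 0.0, -0.0]
ft_force: [0.5, 0.1, -0.5]
grip_width: 0.0005
```

>>> servo_tool(
  steps=[0,0.0001,0,0.0006,0,0,0.0002,0,0.0012,0],
)

```text
time: 15.75
position: [0.4527, 0.3429, 0.3006]
tool_rot: [-0.015, 1.0, 0.0, 0.0]
ft_force: [0.7, -0.1, 0.5]
grip_width: 0.0004
```

>>> servo_tool(
  steps=[0,0.0001,0,0.0006,0,0,0.0001,0,0.0012,0],
)

```text
time: 16.0
position: [0.4526, 0.3429, 0.2994]
tool_rot: [-0.015, 1.0, 0.0, -0.0]
ft_force: [0.4, 0.3, 0.2]
grip_width: 0.0003
```

```bash
python3 tab.py 2 1 .171; python3 -c "
from h import *
for n in ['scene']: c=snap(n,n+'8.png')
a=cv2.imread('pics/scene8.png');cv2.imwrite('pics/s8c.png',cv2.resize(a[230:430,155:355],(600,600),interpolation=cv2.INTER_CUBIC))"
```

```text
t 16.0 p [0.4526 0.3429 0.2994] xang -178.3 z [-0.  0. -1.] F [0.4 0.3 0.2] w 0.0003 q [ 0.45  0.59  1.67  0.    0.88 -1.15]
4.43710698684253 0.17124404901892656
2.0 0.0003 0.0073
```

View pics/s8c.png

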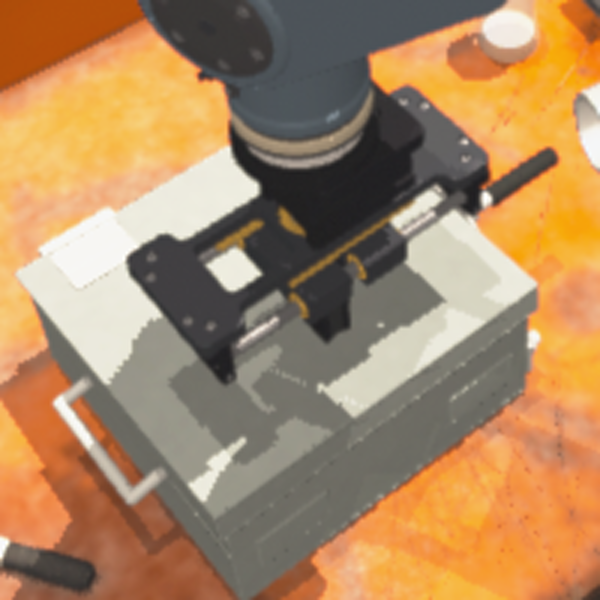

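>>> servo_tool(
  steps=[0,0,0,0.0006,0,0,0.0001,0,0.0012,0],
)

```text
time: 16.3
position: [0.4525, 0.3429, 0.2982]
tool_rot: [-0.015, 1.0, -0.0, -0.0]
ft_force: [-0.1, 1.0, 0.1]
grip_width: 0.0007
```

>>> servo_tool(
  steps=[0,0,0,0.0006,0,0,0.0001,0,0.0012,0],
)

```text
time: 16.55
position: [0.4524, 0.3428, 0.297]
tool_rot: [-0.015, 1.0, 0.0, -0.0]
ft_force: [0.3, 0.4, 0.8]
grip_width: -0.0001
```

>>> servo_tool(
  steps=[0,0,0,0.0005,0,0,0.0001,0,0.001,0],
)

```text
time: 16.8
position: [0.4523, 0.3429, 0.296]
tool_rot: [-0.015, 1.0, -0.0, -0.0]
ft_force: [-0.3, -0.0, 1.1]
grip_width: 0.0002
```

>>> servo_tool(
  steps=[0,0,0,0.0005,0,0,0,0,0.001,0],
)

```text
time: 17.05
position: [0.4522, 0.3429, 0.295]
tool_rot: [-0.015, 1.0, -0.0, -0.0]
ft_force: [0.6, 0.3, 0.8]
grip_width: 0.0007
```

>>> servo_tool(
  steps=[0,0,0,0.0005,0,0,0,0,0.001,0],
)

```text
time: 17.3
position: [0.4522, 0.3429, 0.294]
tool_rot: [-0.015, 1.0, -0.0, -0.0]
ft_force: [0.1, 0.2, 0.5]
grip_width: 0.0004
```

>>> servo_tool(
  steps=[0,0,0,0.0005,0,0,0,0,0.0008,0],
)

```text
time: 17.55
position: [0.4522, 0.3428, 0.2932]
tool_rot: [-0.015, 1.0, -0.0, -0.0]
ft_force: [-0.2, 1.1, 0.8]
grip_width: 0.0002
```

>>> servo_tool(
  steps=[0,0,0,0.0005,0,0,0,0,0.0008,0],
)

```text
time: 17.8
position: [0.4523, 0.3428, 0.2924]
tool_rot: [-0.015, 1.0, -0.0, -0.0]
ft_force: [-0.6, 0.5, 0.3]
grip_width: 0.0005
```

>>> servo_tool(
  steps=[0,0,0,0.0005,0,0,0,0,0.0008,0],
)

```text
time: 18.05
position: [0.4523, 0.3428, 0.2916]
tool_rot: [-0.015, 1.0, -0.0, -0.0]
ft_force: [-0.3, -0.3, 0.8]
grip_width: 0.0004
```

>>> servo_tool(
  steps=[0,0,0,0.0005,0,0,0,0,0.0008,0],
)

```text
time: 18.3
position: [0.4523, 0.3428, 0.2908]
tool_rot: [-0.015, 1.0, -0.0, -0.0]
ft_force: [-0.6, -0.5, 1.8]
grip_width: 0.0003
```

>>> servo_tool(
  steps=[0,0,0,0.0004,0,0,0,0,0.0008,0],
)

```text
time: 18.55
position: [0.4523, 0.3429, 0.2903]
tool_rot: [-0.015, 1.0, -0.0, -0.0]
ft_force: [-0.9, 0.0, 4.5]
grip_width: 0.0004
```

>>> servo_tool(
  steps=[0,0,0,0.0004,0,0,0,0,0.0004,0],
)

```text
time: 18.8
position: [0.4523, 0.3428, 0.2901]
tool_rot: [-0.015, 1.0, -0.0, 0.0]
ft_force: [-2.0, -1.3, 4.4]
grip_width: 0.0003
```

>>> servo_tool(
  steps=[0,0,0,0.0004,0,0,0,0,0.0004,0],
)

```text
time: 19.05
position: [0.4522, 0.3428, 0.29]
tool_rot: [-0.015, 1.0, 0.0, 0.0]
ft_force: [-1.8, -0.5, 6.0]
grip_width: 0.0007
```

>>> servo_tool(
  steps=[0,0,0,0.0004,0,0,0,0,0.0008,0],
)

```text
time: 19.3
position: [0.4522, 0.3428, 0.2896]
tool_rot: [-0.015, 1.0, -0.0, 0.0]
ft_force: [-3.1, -1.5, 10.7]
grip_width: 0.0004
```

>>> servo_tool(
  steps=[0,0,0,0.0004,0,0,0,0,0.0008,0],
)

```text
time: 19.55
position: [0.4522, 0.3428, 0.2893]
tool_rot: [-0.015, 1.0, 0.0, 0.0]
ft_force: [-3.8, -2.2, 13.9]
grip_width: 0.0008
```

>>> servo_tool(
  steps=[0,0,0,0.0003,0,0,0,0,0.0003,0,0,0,0,0.0003,0],
)

```text
time: 19.92
position: [0.4522, 0.3428, 0.2892]
tool_rot: [-0.015, 1.0, 0.0, 0.0]
ft_force: [-3.4, -1.6, 14.5]
grip_width: 0.0005
```

>>> servo_tool(
  steps=[0,0,0,0,0],
)

```text
time: 20.05
position: [0.4521, 0.3428, 0.2892]
tool_rot: [-0.015, 1.0, 0.0, 0.0]
ft_force: [-4.0, -2.7, 13.9]
grip_width: 0.0004
```

>>> servo_tool(
  steps=[0,0,0,0,0],
)

```text
time: 20.18
position: [0.4522, 0.3428, 0.2892]
tool_rot: [-0.015, 1.0, 0.0, 0.0]
ft_force: [-3.1, -1.8, 13.8]
grip_width: 0.0002
```

>>> servo_tool(
  steps=[0,0,0,0.0003,0,0,0,0,0.0003,0],
)

```text
time: 20.42
position: [0.4521, 0.3428, 0.2891]
tool_rot: [-0.015, 1.0, 0.0, 0.0]
ft_force: [-4.3, -2.7, 15.7]
grip_width: 0.0003
```

>>> servo_tool(
  steps=[0,0,0,0,0,0,0,0,0,0],
)

```text
time: 20.68
position: [0.4521, 0.3428, 0.2891]
tool_rot: [-0.015, 1.0, 0.0, 0.0]
ft_force: [-3.6, -1.8, 16.2]
grip_width: 0.0004
```

>>> servo_tool(
  steps=[0,0,0,0,0],
)

```text
time: 20.8
position: [0.4521, 0.3428, 0.2891]
tool_rot: [-0.015, 1.0, 0.0, 0.0]
ft_force: [-4.4, -2.4, 15.8]
grip_width: 0.0005
```

>>> servo_tool(
  steps=[0,0,0,-0.0005,0,0,0,0,-0.001,0,0,0,0,-0.0015,0,0,0,0,-0.002,0,0,0,0,-0.0025,0,0,0,0,-0.003,0,0,0,0,-0.0045,0,0,0,0,-0.01,0,0,0,0,-0.03,0,0,0,0,-0.06,0,0,0,0,-0.1,0,0,0,0,-0.15,0],
)

```text
time: 22.3
position: [0.4521, 0.3427, 0.4378]
tool_rot: [-0.015, 1.0, -0.0, -0.001]
ft_force: [0.6, 0.1, 0.8]
grip_width: 0.0008
```

```bash
python3 st.py; python3 -c "
from h import *
for n in ['scene','top']: c=snap(n,n+'9.png')
a=cv2.imread('pics/scene9.png');cv2.imwrite('pics/s9c.png',cv2.resize(a[190:430,145:405],(650,600),interpolation=cv2.INTER_CUBIC))"
```

```text
t 22.3 p [0.4521 0.3427 0.4378] xang -178.3 z [-0.002 -0.001 -1.   ] F [0.6 0.1 0.8] w 0.0008 q [ 0.45  0.41  1.54  0.    1.19 -1.15]
```

View pics/s9c.png

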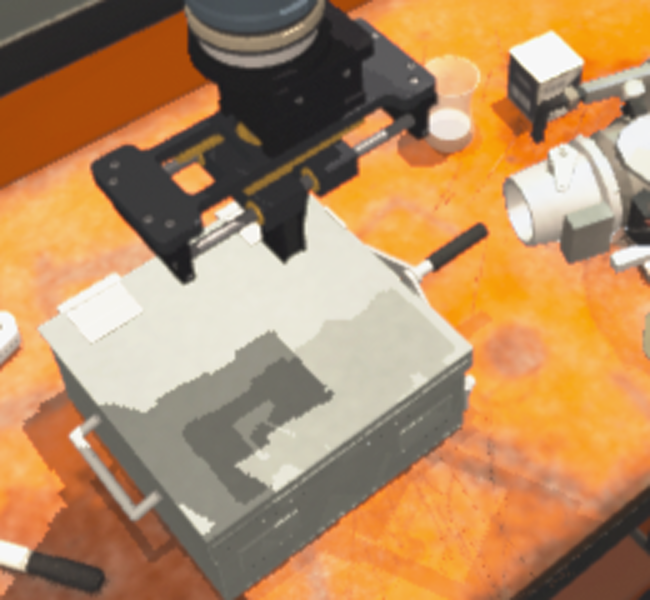

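View pics/top9.png

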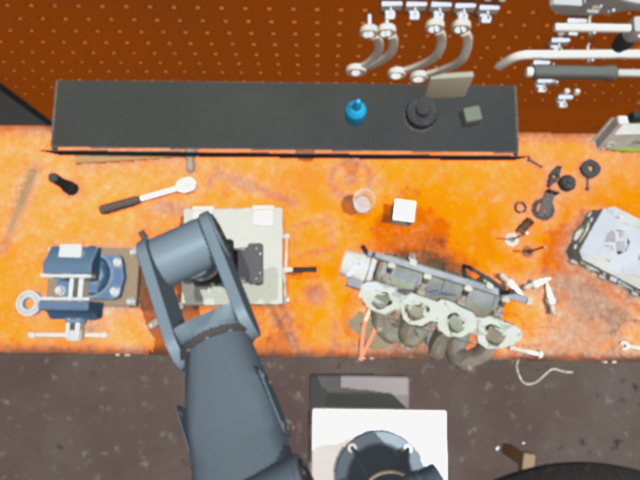

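>>> servo_tool(
  steps=[0,0,0,0,0,0,0,0,0,0],
)

```text
time: 22.65
position: [0.4518, 0.3426, 0.4356]
tool_rot: [-0.015, 1.0, -0.001, -0.001]
ft_force: [0.1, -0.4, -1.0]
grip_width: 0.0004
```

```bash
python3 -c "
from rig import *
print(hand_in())"
```

```text
the job is handed in; nothing more can be done
None
```

The chest is shut and bearing on the rubber buffer as far as I can tell, and the job was handed in at about 22.7 s. No verdict was reported. The joint values cannot be read out, so I judged the steps from the wrist force, tool position and pictures.

- **Stay:** I gripped the sleeved pin, lifted the knee about 40 mm along its circle and let go. The pictures show it stayed folded upwards, with the lid moved only about 0.13 rad, so still up.
- **Lid:** I pushed it down from behind and above with the closed fingers, slowly (about 0.3 to 0.4 rad/s, slower near the buffer).
- **Pressing home:** The fingers met the rubber with the lid about 1.3° above level. I held about 14 N and then 16 N vertical for roughly half a second; the highest total reading was about 17 N. The lid gave about 1.5 mm at the push point under load, which fits rubber rather than the steel rim.
- **Last checks:** After easing off, the pictures show the lid shut, the gripper clear and about 150 mm above it, and no wrist force beyond noise. The glass and carton stand at the same pixels as at the start.

**Buffer height:** The two estimates of the buffer top differ by about 2 mm: 4.3 mm above the rim by feel, 6.5 mm from the pictures. That is within calibration error. I could not measure how much compression stayed in the rubber after release.

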